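# Plug the filler neck and hold up the dipstick

### The job

The gear unit has just been topped up: first close its upright filler neck with the tapered plug, pushed in until the head sits flush on the rim, and let go of the plug. Then draw the dipstick out of its slanting tube, turn it level and keep it held up like that for reading, at least 20 cm above the bench and clear of everything; the job ends with the gripper still holding the dipstick raised and level. Leave the collet and the bush where they stand.

Things in the scene. Friction and masses are not known exactly. Their poses are not given: they have to be found in the camera images.
- gear_unit: Small grey gear unit fixed on the bench; origin under its centre. x runs from its front (towards the robot) to its back, z up. Foot 96 x 130 x 10 mm, housing 76 (x) x 100 (y) mm, top at 77 mm; filler neck on top. Low on the front a steel tube, 19 mm outside, 75 mm long, slants out and up at 45 degrees (-x and +z). A shaft stub sticks out 34 mm on its +y side, 36 mm up.
- neck_rim (a point): Centre of the rim of the upright filler neck, 112 mm above the bench. Neck: outside diameter 42 mm, inside 34 mm, 32 mm deep inside. Axes as the gear unit's.
- tube_mouth (a point): Centre of the upper open end of the slanting dipstick tube: 95 mm in front of the unit's origin, 78 mm above the bench. Inside diameter 12 mm. Axes as the gear unit's.
- filler_plug: Loose black rubber plug, about 80 g, 50 mm tall, standing on its small end; origin at the centre of the small end, z towards the head. Taper 26 mm long, diameter 24 to 29 mm; round head 46 mm diameter, 24 mm tall (26 to 50 mm up), 2 mm wider all round than the neck. One of three small turned things in a row, at any of the three places.
- plug_centre (a point): Centre of the filler plug, 25 mm from its small end, 25 mm from the top of its head. When the plug is home the head's underside lies on the neck's rim and this point is 1 mm below the rim's centre.
- dipstick: Loose dipstick, about 70 g, its collar resting on the tube's mouth; origin on the axis at the collar's underside; z along the stick out to the handle (about 47 degrees from vertical), y level at the start. Steel rod 8 mm thick reaches 70 mm into the tube (first 8 mm 10 mm thick); collar 18 mm diameter; black flat handle 14 mm thick (y), 26 mm wide (x), 6 to 52 mm out from the origin.
- dipstick_grip (a point): Point on the dipstick's axis within its handle, 32 mm outward of its collar's underside: where to grip it, across its 14 mm thickness. Axes as the dipstick's.
- dipstick_tip (a point): Inner end of the dipstick's rod, 102 mm from dipstick_grip along the stick. Axes as the dipstick's.
- collet: Bystander: loose steel collet, tapered, 27 mm diameter, 32 mm tall, origin at its foot. Leave it alone.
- bush: Bystander: loose steel stepped bush, 44 mm diameter, 34 mm tall, origin at its foot. Leave it alone.
Mind the look-alikes: they are no part of the job. There is more than one size of the dipstick; the one meant has the size given above.

How it is judged:
On the way, in this order (a step that is already met when the one before it is completed fails the run):
1. the plug sits home in the filler neck, head on the rim, let go (z of plug_centre in the frame of neck_rim between -0.006 and 0.004 m and horizontal distance between plug_centre and neck_rim below 0.005 m and angle between plug_centre's own z axis and vertical below 0.1 rad and contact force between filler_plug and the fingers below 0.1 N), for 0.2 s.
2. the dipstick is drawn clear of its tube by the gripper (distance between dipstick_grip and tube_mouth above 0.108 m and height (world z) of dipstick_grip above 0.12 m and contact force between dipstick and the fingers above 0.5 N), for 0.1 s.
At the end, for the whole second after the job is handed in: Plug home in the neck (centred within 5 mm, head within 5 mm of the rim, upright within 6 degrees), released; dipstick held still by the fingers alone, level within 15 degrees, handle over 0.19 m and tip over 0.17 m above the bench; collet and bush within 30 mm of their starts (all of step 1 and height (world z) of dipstick_grip above 0.19 m and height (world z) of dipstick_tip above 0.17 m and angle between dipstick_grip's own z axis and vertical between 1.309 and 1.833 rad and contact force between dipstick and the fingers above 0.5 N and contact force between dipstick and gear_unit below 0.1 N and contact force between dipstick and filler_plug below 0.1 N and linear speed of dipstick below 0.03 m/s and not (distance of collet from where it was at the start of the episode above 0.03 m) and not (distance of bush from where it was at the start of the episode above 0.03 m)); the arm keeps its last pose, push and grip.
It fails at once if the collet or the bush is moved more than 30 mm (distance of any of collet, bush from where it was at the start of the episode above 0.03 m).
It also fails if it takes over 51 s, if anything falls off the work surface, if the arm or the gripper's body presses on something with over 40 N, if the wrist force passes 120 N, or if a joint passes its speed limit or range.

### The arm

A 6-joint arm with a two-finger parallel gripper is mounted at the origin on a cart in front of the work surface, level with it; the furniture and walls round the work are solid. World frame = base frame: x ahead of the robot, y to its left, z up, the work surface at z = 0. Lengths are in m, angles in rad, forces in N, time in s.
With the tool pointing down it reaches from about 0.325 to 0.9 m from the base axis. Payload 6.1 kg.
Tool frame: the origin (TCP) lies midway between the tips of the shut fingers; the grasp point (between the pads) lies 19 mm behind it (pinch_z is the distance from the TCP to the grasp point, in m); z points along the fingers, y is the line along which they close (so a half turn about z gives the same grasp; the last joint's range is limited). The gripper opens to 85 mm and grips with 20 to 120 N. Pads are 22 mm wide; open, the fingers measure 114 mm over their backs; the gripper's body (76 mm by 85 mm) begins 54 mm behind the grasp point. The pads swing forward as they close: fully open they stand 13 mm farther back than shut.
Start: joints at [1.102, 0.22, 1.526, -0, 1.395, -0.126], TCP at [0.21, 0.589, 0.231] pointing down, gripper open.
Joint ranges: [-2.98, 2.98], [-0.91, 2.08], [0.09, 2.57], [-1.24, 4.39], [0.2, 2.65], [-2.68, 2.68]. Speed limits (rad/s): [2.57, 2.57, 3.01, 3.14, 3.14, 3.14].

### API

Orientations are given as a rotation vector (axis times angle).
In Python, from rig import get_state, get_image, camera_model, close_job, pinch_z gives the robot as it stands.
- The arm moves only by the tool play_rows, never from a script. Its arguments are lists of equal length, an entry for each row: "dp": the shift along the tool's x, y, z in m, a list of three; "dr": the turn, a rotation vector about the tool's x, y, z in degrees, a list of three; "grip": the opening in per cent of the stroke, from 0 (shut) to 100 (fully open). A call has 1 to 12 rows; each row shifts and turns the commanded pose from where the row before left it, along the tool's axes as they then stand; what a row does not reach is not made up. A row lasts 1/12 s, in which the tool goes at most 41.7 mm and 7.16 degrees, less where a joint would pass 70% of its speed; a pose out of reach is approached as far as the arm can. A call is refused whole if a number of a shift passes 0.0417 or a number of a turn 7.16, either way. A call with a gripper value outside its range is refused whole. The fingers move at their own pace and stop on an object; the grip force is fixed at half the most. Time passes only in rows, so rows that do not move let the fingers close. It gives the time, the measured TCP pose, the force, the opening and the grip force at its end, in the units of the state.
- get_state(): the state, without advancing time (a new reading comes with each control period).
- get_image(name): name is "scene" or "side" or "wrist"; returns the picture (480x640x3 uint8, red, green, blue); there is no depth.
- camera_model(name): a dict with "camera_matrix" (3x3 intrinsics, pixels), "k1" (the pictures are not rectified: a ray, as slopes to the right and down, at radius r is drawn at 1 + k1 r^2 times it, then the intrinsics apply), "camera_from_world" (4x4, takes a point from world to camera coordinates). Camera axes: x right, y up, looking along -z (the intrinsics and any distortion apply to the point x, -y, -z); pixel columns grow to the right and rows downward; lengths in m; the calibration is good to about 2 mm. A picture is of the moment at which its call begins: read the wrist's pose just before it. camera_model takes no time and is no camera call; for the wrist camera it gives the pose at the moment of the call.
- close_job(): hands the job in; it is judged then, once.
The state is a dict: "clock": time; "q": joint angles; "joint_velocities": joint speeds; "joint_torque": joint torques, N m; "tool_pos": TCP position; "eef_rot": TCP orientation; "contact_force": force on the tool from outside, world axes, zero at the start; "torque": the same for the moment, N m; "grip_width": finger opening in m; "grasp_force": force on a finger pad.
Only numpy, scipy, OpenCV 4.12 (cv2) and the standard library are available. Lean on these libraries where they do the work, as an engineer would, in place of code of your own. Each camera call takes 0.05 s, during which the arm holds its last target. There are 200 camera calls.

## Working session

There is one attempt and no reset: what is moved stays moved. The work goes in short steps, Python scripts to look and compute and a tool call to move; the robot and the scene stay as the last step left them, time stands still between calls to the robot, and variables do not carry over. Pictures are saved under pics/ and viewed, at most 10 in all, crops included, and the job is handed in when it is done.

Besides the shell and the picture viewer there is one more tool, called after ">>>" as name(argument=value, ...) on one line, values as JSON. play_rows: Moves the arm, as the interface text tells. Its arguments: {"type":"object","properties":{"dp":{"type":"array","items":{"type":"array","items":{"type":"number"}}},"dr":{"type":"array","items":{"type":"array","items":{"type":"number"}}},"grip":{"type":"array","items":{"type":"number"}}},"required":["dp","dr","grip"]}

```bash
ls; mkdir -p pics
cat > h.py <<'E'
import numpy as np,cv2
from rig import *
from scipy.spatial.transform import Rotation as R
def snap(n,f):
    s=get_state();m=camera_model(n);im=get_image(n)
    cv2.imwrite(f'pics/{f}.png',im[:,:,::-1]);np.save(f'pics/{f}.npy',np.array([m['camera_matrix'],np.eye(3)*m['k1']]));np.save(f'pics/{f}_T.npy',m['camera_from_world']);return im
def ray(f,uv):
    K,k=np.load(f'pics/{f}.npy');k=k[0,0];T=np.load(f'pics/{f}_T.npy')
    x=np.linalg.solve(K,[uv[0],uv[1],1])[:2];p=x.copy()
    for _ in range(30):p=x/(1+k*(p@p))
    d=T[:3,:3].T@np.array([p[0],-p[1],-1]);o=-T[:3,:3].T@T[:3,3];return o,d/np.linalg.norm(d)
def atz(f,uv,z):
    o,d=ray(f,uv);return o+d*(z-o[2])/d[2]
def proj(f,P):
    K,k=np.load(f'pics/{f}.npy');k=k[0,0];T=np.load(f'pics/{f}_T.npy')
    c=T[:3,:3]@np.array(P)+T[:3,3];p=np.array([c[0],-c[1]])/-c[2];p=p*(1+k*(p@p));return (K@[p[0],p[1],1])[:2]
def tri(*fu):
    A=np.zeros((3,3));b=np.zeros(3)
    for f,uv in fu:
        o,d=ray(f,uv);M=np.eye(3)-np.outer(d,d);A+=M;b+=M@o
    return np.linalg.solve(A,b)
E
python3 - <<'E'
from h import *
for n in('scene','side','wrist'):
    snap(n,n+'0');T=np.load(f'pics/{n}0_T.npy');print(n,-T[:3,:3].T@T[:3,3],T[2,:3])
s=get_state();print(s['tool_pos'],s['eef_rot'],pinch_z,s['clock'])
E
```

```text
pics
scene [0.24239982 0.4585349  0.82786669] [-0.29511561  0.62303186  0.72438807]
side [ 0.10106054 -0.80208803  0.61531557] [-0.47983966 -0.67563289  0.55970894]
wrist [0.13304923 0.61536989 0.3728165 ] [-0.29984257  0.10816278  0.94783714]
[0.20986705 0.58821283 0.23045245] [-5.35735521e-01 -3.09512473e+00  2.27293160e-03] 0.0187 0.15
```

View pics/scene0.png

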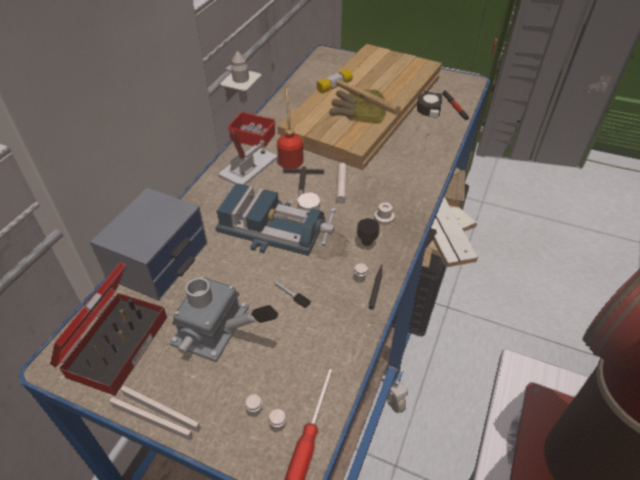

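View pics/side0.png

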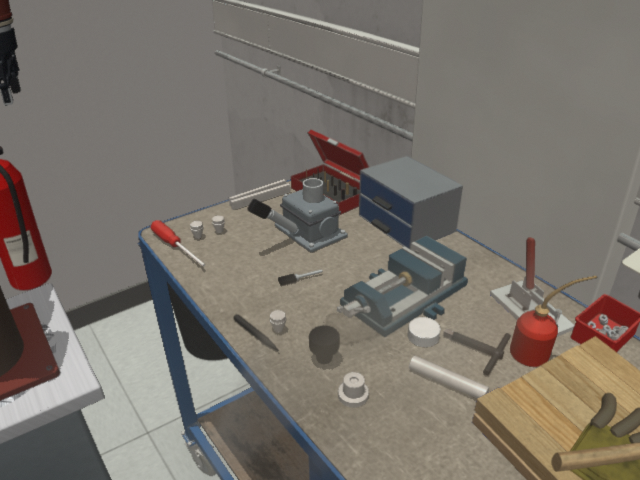

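The scene picture shows the gear unit with its neck at (199,287) and the dipstick handle at (265,313). The plug is at (368,232), between the collet at (361,271) and the bush at (385,212). In the side view the neck is at (313,183), the handle at (260,208) and the plug at (324,335). Next I'll enlarge these areas in one composite.

Run:
```python
from h import *
def c(f,x,y,w,h):
    return cv2.resize(cv2.imread(f'pics/{f}.png')[y:y+h,x:x+w],(400,300),interpolation=cv2.INTER_CUBIC)
o=np.vstack([np.hstack([c('scene0',165,265,120,90),c('scene0',330,195,80,60)]),np.hstack([c('side0',240,170,120,90),c('side0',290,310,80,60)])])
cv2.imwrite('pics/comp.png',o)
for n,f in(((368,226),'scene0'),((324,334),'side0')):print(atz(f,n,.045))
print(tri(('scene0',(368,226)),('side0',(324,334))))
print(tri(('scene0',(199,286)),('side0',(313,183))))
```

```text
[ 0.45864    -0.30334114  0.045     ]
[ 0.46339301 -0.29960691  0.045     ]
[ 0.45979456 -0.30205662  0.04738678]
[0.6596096  0.01031497 0.10988043]
```

View pics/comp.png

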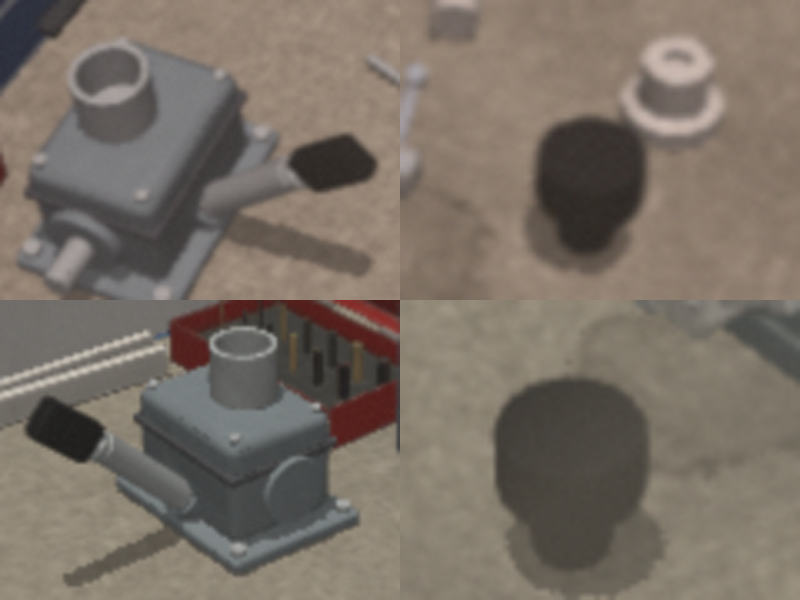

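The composite shows the rim ellipse centred at scene (198,287.5) and side (313,183.2). The collar is at scene (252,317.5) and side (270.6,214), and the handle centre at (265,313.6) and (260,208.7). The plug's head centre is at (368.2,229) and (324.4,339.4).

Run:
```python
from h import *
def r(n,a,b):
    p=tri(('scene0',a),('side0',b));print(n,p.round(4),np.round(proj('scene0',p)-a,1),np.round(proj('side0',p)-b,1));return p
rim=r('rim',(198,287.5),(313,183.2));m=r('mouth',(252,317.5),(270.6,214.1));h=r('handle',(264.9,313.6),(259.8,208.7));r('plug',(368.2,229),(324.4,339.4))
r('bush',(330+273/5,195+60/5),(353,380))
r('collet',(361,266),(278,316))
# foot corners at z=.01 : scene  ; side
def S(x,y):return (165+x/3.333,265+y/3.333)
def D(x,y):return (240+x/3.333,170+(y-300)/3.333)
print('foot',atz('scene0',S(163,293),.01),atz('scene0',S(22,250),.01),atz('scene0',S(268,128),.01),atz('side0',D(238,556),.01),atz('side0',D(355,512),.01),atz('side0',D(120,485),.01))
v=h-m;print(np.degrees(np.arctan2(v[1],v[0])),np.degrees(np.arctan2(np.hypot(v[0],v[1]),v[2])),np.linalg.norm(v))
v=rim-m;print('rim-mouth',np.degrees(np.arctan2(v[1],v[0])),np.hypot(v[0],v[1]))
s=get_state();print(R.from_rotvec(s['eef_rot']).as_matrix().round(3))
T=np.load('pics/wrist0_T.npy');print('cam in tool',R.from_rotvec(s['eef_rot']).inv().apply(-T[:3,:3].T@T[:3,3]-s['tool_pos']), (T[:3,:3]@R.from_rotvec(s['eef_rot']).as_matrix()).round(3))
```

```text
rim [0.6608 0.0125 0.108 ] [-0.8 -0.8] [-0.7  0.6]
mouth [0.5596 0.0109 0.0732] [-0.5 -0.5] [-0.5  0.3]
handle [0.5349 0.0079 0.0948] [-0.7 -0.6] [-0.6  0.5]
plug [ 0.4593 -0.3035  0.0376] [-0.7 -0.6] [-1.1  0.7]
bush [ 0.4498 -0.3877  0.0297] [-0.1 -0.1] [-0.2  0.1]
collet [ 0.4381 -0.2081  0.0296] [0. 0.] [ 0. -0.]
foot [0.61071972 0.06725693 0.01      ] [0.69433586 0.07445066 0.01      ] [ 0.61174899 -0.04980222  0.01      ] [ 0.61304552 -0.05064381  0.01      ] [ 0.69863726 -0.05300251  0.01      ] [0.59915631 0.05906966 0.01      ]
-173.1272193291188 49.11383631213628 0.03294327696121918
rim-mouth 0.9133269568192587 0.10124798201927121
[[-0.942  0.336 -0.001]
 [ 0.336  0.942 -0.001]
 [ 0.    -0.002 -1.   ]]
cam in tool [ 0.08150368 -0.00045591 -0.14234799] [[ 0.     1.    -0.   ]
 [ 0.948 -0.     0.319]
 [ 0.319 -0.    -0.948]]
```

>>> play_rows(dp=[[0, 0, 0], [0, 0, 0], [0, 0, 0], [0, 0, 0], [0, 0, 0], [0, 0, 0], [0, 0, 0], [0, 0, 0], [0, 0, 0], [0, 0, 0], [0, 0, 0], [0, 0, 0]], dr=[[0, 0, 7], [0, 0, 7], [0, 0, 7], [0, 0, 7], [0, 0, 7], [0, 0, 7], [0, 0, 7], [0, 0, 7], [0, 0, 7], [0, 0, 7], [0, 0, 0], [0, 0, 0]], grip=[100, 100, 100, 100, 100, 100, 100, 100, 100, 100, 100, 100])

```text
clock: 1.15
tool_pos: [0.21, 0.5884, 0.2309]
eef_rot: [2.21, 2.232, -0.001]
contact_force: [0.4, 0.0, -0.3]
grip_width: 0.0853
grasp_force: 0.0
```

>>> play_rows(dp=[[-0.01, 0.003, 0], [-0.03, 0.0083, 0], [-0.034, 0.009, 0], [-0.034, 0.009, 0], [-0.034, 0.009, 0], [-0.034, 0.009, 0], [-0.034, 0.009, 0], [-0.034, 0.009, 0], [-0.034, 0.009, 0], [-0.034, 0.009, 0], [-0.034, 0.009, 0], [-0.034, 0.009, 0]], dr=[[0, 0, 0], [0, 0, 0], [0, 0, 0], [0, 0, 0], [0, 0, 0], [0, 0, 0], [0, 0, 0], [0, 0, 0], [0, 0, 0], [0, 0, 0], [0, 0, 0], [0, 0, 0]], grip=[100, 100, 100, 100, 100, 100, 100, 100, 100, 100, 100, 100])

```text
clock: 2.15
tool_pos: [0.3135, 0.2073, 0.2312]
eef_rot: [2.21, 2.232, 0.001]
contact_force: [1.6, -0.1, -0.6]
grip_width: 0.0856
grasp_force: 0.0
```

>>> play_rows(dp=[[-0.034, 0.01, 0], [-0.034, 0.01, 0], [-0.034, 0.01, 0], [-0.034, 0.01, 0], [-0.034, 0.01, 0], [-0.034, 0.01, 0], [-0.034, 0.01, 0], [-0.034, 0.01, 0], [-0.034, 0.01, 0], [-0.034, 0.01, 0], [-0.034, 0.01, 0], [-0.034, 0.01, 0]], dr=[[0, 0, 0], [0, 0, 0], [0, 0, 0], [0, 0, 0], [0, 0, 0], [0, 0, 0], [0, 0, 0], [0, 0, 0], [0, 0, 0], [0, 0, 0], [0, 0, 0], [0, 0, 0]], grip=[100, 100, 100, 100, 100, 100, 100, 100, 100, 100, 100, 100])

```text
clock: 3.15
tool_pos: [0.4358, -0.2, 0.2313]
eef_rot: [2.212, 2.231, -0.0]
contact_force: [0.2, 0.7, 0.1]
grip_width: 0.0857
grasp_force: 0.0
```

>>> play_rows(dp=[[-0.03, 0.006, 0.008], [-0.03, 0.006, 0.02], [-0.026, 0.006, 0.02], [-0.0175, 0.006, 0.012], [0, 0, 0], [0, 0, 0]], dr=[[0, 0, 0], [0, 0, 0], [0, 0, 0], [0, 0, 0], [0, 0, 0], [0, 0, 0]], grip=[100, 100, 100, 100, 100, 100])

```text
clock: 3.65
tool_pos: [0.4597, -0.3015, 0.17]
eef_rot: [-2.212, -2.227, 0.0]
contact_force: [-0.1, -0.3, 0.7]
grip_width: 0.0854
grasp_force: 0.0
```

Run:
```python
from h import *
snap('wrist','w1');print(get_state()['tool_pos'],proj('w1',(.4593,-.3035,.05)))
```

```text
[ 0.46025608 -0.30109213  0.17111564] [314.60128109 229.71005593]
```

View pics/w1.png

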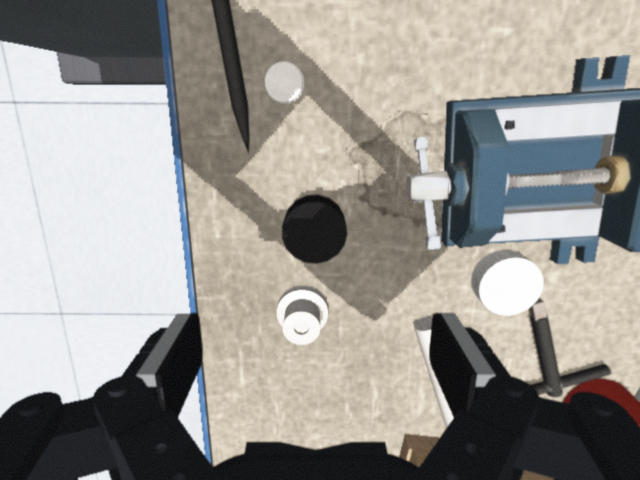

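The plug's head is at (315,229) and its projection was (314.6,229.7), so the measured position holds. The vice handle at (412,188) is near, so I'll descend with the fingers partly closed.

>>> play_rows(dp=[[-0.0024, -0.001, 0.01], [0, 0, 0.02], [0, 0, 0.025], [0, 0, 0.025], [0, 0, 0.02], [0, 0, 0.02], [0, 0, 0.015], [0, 0, 0.01], [0, 0, 0.007], [0, 0, 0], [0, 0, 0], [0, 0, 0]], dr=[[0, 0, 0], [0, 0, 0], [0, 0, 0], [0, 0, 0], [0, 0, 0], [0, 0, 0], [0, 0, 0], [0, 0, 0], [0, 0, 0], [0, 0, 0], [0, 0, 0], [0, 0, 0]], grip=[72, 72, 72, 72, 72, 72, 72, 72, 72, 72, 72, 72])

```text
clock: 4.7
tool_pos: [0.4608, -0.3043, 0.0205]
eef_rot: [2.213, 2.227, 0.0]
contact_force: [0.6, -1.0, 0.2]
grip_width: 0.0613
grasp_force: 0.0
```

>>> play_rows(dp=[[0, 0, 0], [0, 0, 0], [0, 0, 0], [0, 0, 0], [0, 0, 0], [0, 0, 0], [0, 0, 0], [0, 0, 0]], dr=[[0, 0, 0], [0, 0, 0], [0, 0, 0], [0, 0, 0], [0, 0, 0], [0, 0, 0], [0, 0, 0], [0, 0, 0]], grip=[40, 40, 40, 40, 40, 40, 40, 40])

```text
clock: 5.37
tool_pos: [0.4607, -0.3045, 0.0209]
eef_rot: [2.213, 2.227, 0.0]
contact_force: [-1.4, 0.5, 5.9]
grip_width: 0.0443
grasp_force: 60.5
```

>>> play_rows(dp=[[0, 0, -0.005], [0, 0, -0.015], [0, 0, -0.025], [0, 0, -0.025], [0, 0, -0.025], [0, 0, -0.025], [0, 0, -0.025], [0, 0, -0.025], [0, 0, -0.025], [0, 0, -0.02], [0, 0, -0.01], [0, 0, -0.005]], dr=[[0, 0, 0], [0, 0, 0], [0, 0, 0], [0, 0, 0], [0, 0, 0], [0, 0, 0], [0, 0, 0], [0, 0, 0], [0, 0, 0], [0, 0, 0], [0, 0, 0], [0, 0, 0]], grip=[40, 40, 40, 40, 40, 40, 40, 40, 40, 40, 40, 40])

```text
clock: 6.37
tool_pos: [0.4606, -0.3043, 0.2517]
eef_rot: [2.212, 2.226, 0.0]
contact_force: [-0.0, -0.1, -0.6]
grip_width: 0.0447
grasp_force: 61.1
```

>>> play_rows(dp=[[0.01, 0.006, 0], [0.025, 0.016, 0], [0.03, 0.019, 0], [0.03, 0.019, 0], [0.03, 0.019, 0], [0.03, 0.019, 0], [0.03, 0.019, 0], [0.03, 0.019, 0], [0.03, 0.019, 0], [0.03, 0.019, 0], [0.025, 0.016, 0], [0.017, 0.01, 0]], dr=[[0, 0, 0], [0, 0, 0], [0, 0, 0], [0, 0, 0], [0, 0, 0], [0, 0, 0], [0, 0, 0], [0, 0, 0], [0, 0, 0], [0, 0, 0], [0, 0, 0], [0, 0, 0]], grip=[40, 40, 40, 40, 40, 40, 40, 40, 40, 40, 40, 40])

```text
clock: 7.37
tool_pos: [0.658, 0.0186, 0.2464]
eef_rot: [-2.21, -2.228, 0.002]
contact_force: [-0.4, -0.6, 0.0]
grip_width: 0.0443
grasp_force: 61.2
```

>>> play_rows(dp=[[0, 0, 0], [0, 0, 0], [0, 0, 0]], dr=[[0, 0, 0], [0, 0, 0], [0, 0, 0]], grip=[40, 40, 40])

```text
clock: 7.62
tool_pos: [0.657, 0.0147, 0.2474]
eef_rot: [-2.213, -2.227, 0.004]
contact_force: [0.1, 0.6, -0.6]
grip_width: 0.0446
grasp_force: 61.2
```

Run:
```python
from h import *
snap('wrist','w2');s=get_state();print(s['tool_pos'],s['contact_force'],proj('w2',(.6608,.0125,.112)))
```

```text
[0.65709362 0.01406802 0.24801719] [ 0.67549781  0.1778401  -0.85707186] [320.63106862 223.19448199]
```

View pics/w2.png

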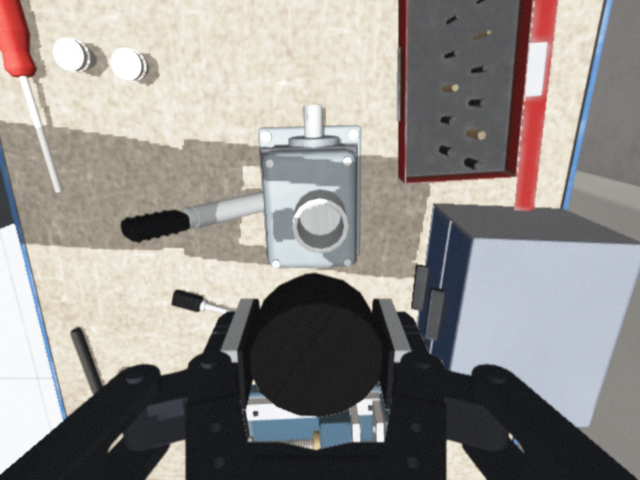

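The wrist view shows the rim near (320,224), against a predicted (320.6,223.2). The plug's head is at about (317.5,345) in the hand, and the dipstick handle runs from (123,228) to (188,222). I'll enlarge the rim and handle for a fine fix.

Run:
```python
from h import *
im=cv2.imread('pics/w2.png')
a=cv2.resize(im[190:260,285:355],(400,400),interpolation=cv2.INTER_CUBIC)
b=cv2.resize(im[185:255,110:180],(400,400),interpolation=cv2.INTER_CUBIC)
cv2.imwrite('pics/comp2.png',np.hstack([a,b]))
print('plug head in hand',atz('w2',(317.5,345),.2775),get_state()['tool_pos'])
print('rim',atz('w2',(320,224),.112))
```

```text
plug head in hand [0.6580483  0.02069274 0.2775    ] [0.65709362 0.01406802 0.24801719]
rim [0.66034792 0.01188532 0.112     ]
```

View pics/comp2.png

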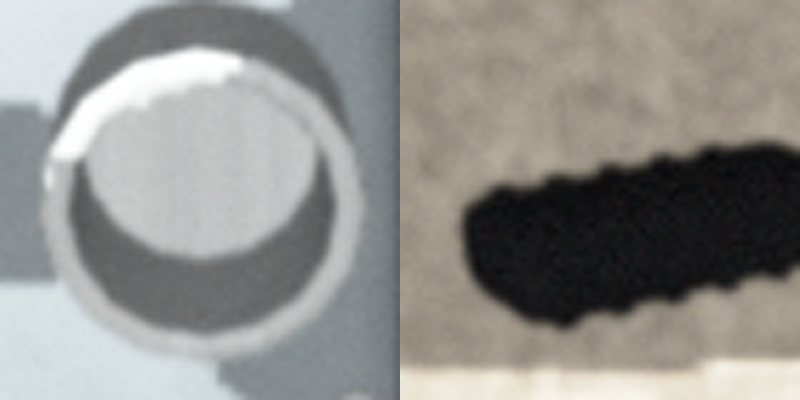

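Run:
```python
from h import *
t=np.linspace(0,2*np.pi,90)
def ext(f,c,r,zs):
    P=np.array([proj(f,(c[0]+r*np.cos(a),c[1]+r*np.sin(a),z)) for z in zs for a in t]);return P.min(0).round(1),P.max(0).round(1)
s=get_state()['tool_pos']
for c in((.6571,.0141),(.6581,.0161),(.6581,.0141)):
  print(ext('w2',c,.023,(.2775,.2535)),ext('w2',c,.023,(.2775,)))
for c in ((.6604,.011),(.6608,.0115)):print(ext('w2',c,.021,(.112,)))
print('meas',285+43/5.714,190+48/5.714,285+360/5.714,190+357/5.714)
im=cv2.imread('pics/w2.png').max(2);print(im[262:290:2,318],im[400:436:2,318])
```

```text
(array([245.2, 269.5]), array([383.8, 417.7])) (array([245.2, 300. ]), array([383.8, 417.7]))
(array([247.9, 264.6]), array([387.2, 413.1])) (array([247.9, 294.3]), array([387.2, 413.1]))
(array([248.2, 269.6]), array([386.9, 417.7])) (array([248.2, 300. ]), array([386.9, 417.7]))
(array([291.2, 196.9]), array([348.9, 252.1]))
(array([291.7, 196.2]), array([349.5, 251.5]))
meas 292.52537626881343 198.40042002100105 348.0031501575079 252.47812390619532
[223 209 186 167 218 224  74  15  16  18  20  20  19  17] [ 36  29  30  32  34  32  33  32  64 121 125 128 130 137 146 117  83 111]
```

>>> play_rows(dp=[[-0.0036, 0.0025, 0.005], [0, 0, 0.015], [0, 0, 0.015], [0, 0, 0.015], [0, 0, 0.015], [0, 0, 0.015], [0, 0, 0.015], [0, 0, 0.01], [0, 0, 0.01], [0, 0, 0.008], [0, 0, 0.005], [0, 0, 0]], dr=[[0, 0, 0], [0, 0, 0], [0, 0, 0], [0, 0, 0], [0, 0, 0], [0, 0, 0], [0, 0, 0], [0, 0, 0], [0, 0, 0], [0, 0, 0], [0, 0, 0], [0, 0, 0]], grip=[40, 40, 40, 40, 40, 40, 40, 40, 40, 40, 40, 40])

```text
clock: 8.67
tool_pos: [0.6598, 0.0108, 0.1201]
eef_rot: [-2.214, -2.227, 0.002]
contact_force: [-0.7, -0.3, -0.5]
grip_width: 0.0445
grasp_force: 61.2
```

>>> play_rows(dp=[[0, 0, 0.004], [0, 0, 0.004], [0, 0, 0.002], [0, 0, 0.0]], dr=[[0, 0, 0], [0, 0, 0], [0, 0, 0], [0, 0, 0]], grip=[40, 40, 40, 40])

```text
clock: 9.0
tool_pos: [0.6603, 0.011, 0.1109]
eef_rot: [-2.214, -2.228, 0.001]
contact_force: [0.2, -0.2, -0.6]
grip_width: 0.0444
grasp_force: 61.2
```

>>> play_rows(dp=[[0, 0, 0.0015], [0, 0, 0.0015], [0, 0, 0.0015], [0, 0, 0]], dr=[[0, 0, 0], [0, 0, 0], [0, 0, 0], [0, 0, 0]], grip=[40, 40, 40, 40])

```text
clock: 9.33
tool_pos: [0.6607, 0.011, 0.1074]
eef_rot: [2.214, 2.228, 0.001]
contact_force: [-0.7, -1.1, 2.1]
grip_width: 0.0441
grasp_force: 61.3
```

>>> play_rows(dp=[[0, 0, 0.001], [0, 0, 0.001], [0, 0, 0.001], [0, 0, 0]], dr=[[0, 0, 0], [0, 0, 0], [0, 0, 0], [0, 0, 0]], grip=[40, 40, 40, 40])

```text
clock: 9.67
tool_pos: [0.6609, 0.0109, 0.1072]
eef_rot: [2.214, 2.228, 0.001]
contact_force: [-11.0, 0.3, 15.8]
grip_width: 0.0444
grasp_force: 62.4
```

>>> play_rows(dp=[[0, 0, 0], [0, 0, 0], [0, 0, 0], [0, 0, 0], [0, 0, -0.01], [0, 0, -0.02], [0, 0, -0.03], [0, 0, -0.03], [0, 0, -0.02], [0, 0, -0.01], [0, 0, 0], [0, 0, 0]], dr=[[0, 0, 0], [0, 0, 0], [0, 0, 0], [0, 0, 0], [0, 0, 0], [0, 0, 0], [0, 0, 0], [0, 0, 0], [0, 0, 0], [0, 0, 0], [0, 0, 0], [0, 0, 0]], grip=[80, 80, 80, 80, 80, 80, 80, 80, 80, 80, 80, 80])

```text
clock: 10.67
tool_pos: [0.6605, 0.0109, 0.2236]
eef_rot: [2.214, 2.228, 0.0]
contact_force: [-0.8, 0.4, -0.7]
grip_width: 0.0682
grasp_force: 0.0
```

Run:
```python
from h import *
snap('wrist','w3');snap('side','side3');s=get_state();print(s['tool_pos'],s['contact_force'],s['q'])
a=cv2.resize(cv2.imread('pics/w3.png'),(533,400));b=cv2.resize(cv2.imread('pics/side3.png')[160:250,240:300],(266,400),interpolation=cv2.INTER_CUBIC)
cv2.imwrite('pics/comp3.png',np.hstack([a,b]))
for z in(.138,.112):print(proj('w3',(.6606,.0105,z)),proj('side3',(.6606,.0105,z)))
# handle axis measurement from w2 : two ends
g=lambda x,y:(110+(x-400)/5.714,185+y/5.714)
print(g(510,240),g(780,210))
```

```text
[0.65934725 0.01101185 0.22139988] [-0.40937227  0.18973773  0.0932356 ] [-1.02753813e-01  3.10940980e-01  1.43618671e+00 -4.54324732e-05
  1.39807764e+00 -1.08957268e-01]
[314.94757799 244.08506281] [312.53196573 170.60028879]
[314.96180325 230.94995396] [312.70888941 182.43387847]
(129.2509625481274, 227.00210010500524) (176.50332516625832, 221.7518375918796)
```

View pics/comp3.png

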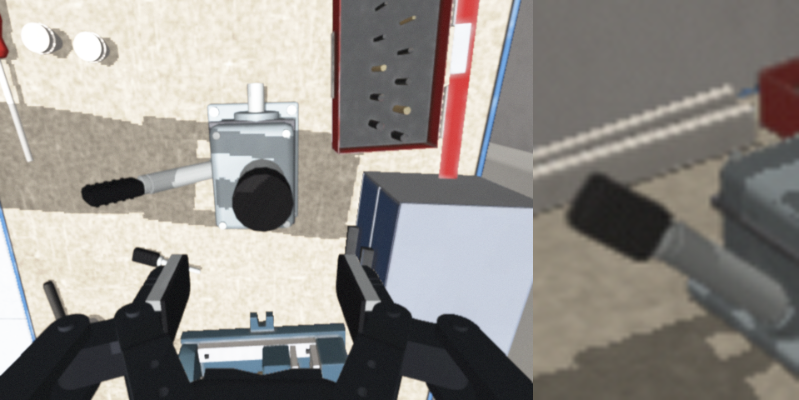

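The plug is seated: its head is at about (316,237) in w3, between the two expected projections. Next I'll fix the dipstick handle from three views.

Run:
```python
from h import *
s=get_state();
side=lambda x,y:(240+(x-533)/4.433,160+y/4.444)
w=lambda x,y:(x/.8333,y/.8333)
print(side(619,217))
F=[('scene0',(264.9,313.6)),('side3',side(619,217)),('w3',w(114,190.5))]
p=tri(*F);print('handle c',p.round(4),[np.round(proj(f,p)-u,1) for f,u in F])
F=[('scene0',(252,317.5)),('side3',side(665,247)),('w3',w(147,184))]
m=tri(*F);print('collar',m.round(4),[np.round(proj(f,m)-u,1) for f,u in F])
v=p-m;print(np.degrees(np.arctan2(v[1],v[0])),np.degrees(np.arctan2(np.hypot(v[0],v[1]),v[2])),np.linalg.norm(v))
# unit yaw from top corner bolts in w3 (z .078): left-front, left-back, right-back
for u in((213,225),(216,133),(287,134),(291,223)):print(atz('w3',w(*u),.078))
# tube base in w3
print(atz('w3',w(150,184),.078),atz('w3',w(208,172),.038))
```

```text
(259.39995488382584, 208.82988298829883)
handle c [0.5342 0.0072 0.0952] [array([-0.1, -1. ]), array([-0.4,  0.4]), array([ 0.1, -1.5])]
collar [0.557  0.0083 0.0734] [array([ 1.6, -1.2]), array([-0.1, -0.3]), array([ 2.5, -3.5])]
-177.22612683168907 46.24807898752031 0.031582668166522804
[ 0.61435015 -0.03288533  0.078     ]
[0.62046261 0.05289813 0.078     ]
[0.68142172 0.05243512 0.078     ]
[ 0.68762398 -0.03040282  0.078     ]
[0.55923412 0.00692529 0.078     ] [0.60532146 0.00812886 0.038     ]
```

>>> play_rows(dp=[[0, 0, 0], [0, 0, 0], [0, 0, 0], [0, 0, 0], [0, 0, 0], [0, 0, 0], [0, 0, 0], [0, 0, 0], [0, 0, 0], [0, 0, 0], [0, 0, 0], [0, 0, 0]], dr=[[0, 0, 7], [0, 0, 7], [0, 0, 7], [0, 0, 7], [0, 0, 7], [0, 0, 7], [0, 0, 7], [0, 0, 7], [0, 0, 7], [0, 0, 7], [0, 0, 7], [0, 0, 7]], grip=[60, 60, 60, 60, 60, 60, 60, 60, 60, 60, 60, 60])

```text
clock: 11.77
tool_pos: [0.6593, 0.0111, 0.221]
eef_rot: [-3.137, -0.165, 0.007]
contact_force: [0.1, 0.3, 0.6]
grip_width: 0.0511
grasp_force: 0.0
```

>>> play_rows(dp=[[-0.01, 0, 0], [-0.025, 0.001, 0], [-0.03, 0.001, 0], [-0.03, 0.001, 0], [-0.023, 0.001, 0], [-0.01, 0, 0], [0, 0, 0], [0, 0, 0], [0, 0, 0]], dr=[[0, 0, 5], [0, 0, 0], [0, 0, 0], [0, 0, 0], [0, 0, 0], [0, 0, 0], [0, 0, 0], [0, 0, 0], [0, 0, 0]], grip=[60, 60, 60, 60, 60, 60, 60, 60, 60])

```text
clock: 12.52
tool_pos: [0.5335, 0.003, 0.2235]
eef_rot: [-3.141, -0.037, -0.0]
contact_force: [0.5, -0.3, 0.0]
grip_width: 0.051
grasp_force: 0.0
```

Run:
```python
from h import *
snap('wrist','w4');s=get_state();print(s['tool_pos'],s['q'],proj('w4',(.534,.007,.097)),proj('w4',(.557,.008,.078)))
```

```text
[0.53361163 0.00300296 0.22356082] [-1.42245486e-01  7.18329457e-03  1.77324385e+00  6.35746553e-05
  1.36106180e+00  1.40479869e+00] [309.15089729 224.33963581] [308.77458368 186.62494583]
```

View pics/w4.png

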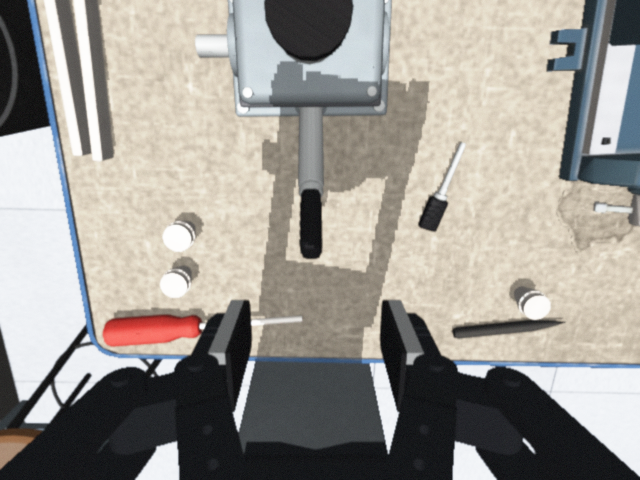

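The handle is at (311,222) against a predicted (309,224), so its centre is about (0.535, 0.006). It is aligned with the tool.

>>> play_rows(dp=[[-0.0015, -0.0028, 0.01], [0, 0, 0.02], [0, 0, 0.02], [0, 0, 0.02], [0, 0, 0.02], [0, 0, 0.02], [0, 0, 0.015], [0, 0, 0.01], [0, 0, 0.008], [0, 0, 0], [0, 0, 0]], dr=[[0, 0, 0], [0, 0, 0], [0, 0, 0], [0, 0, 0], [0, 0, 0], [0, 0, 0], [0, 0, 0], [0, 0, 0], [0, 0, 0], [0, 0, 0], [0, 0, 0]], grip=[60, 60, 60, 60, 60, 60, 60, 60, 60, 60, 60])

```text
clock: 13.48
tool_pos: [0.5313, 0.0059, 0.0807]
eef_rot: [-3.141, -0.037, 0.001]
contact_force: [0.1, -0.0, 0.8]
grip_width: 0.0513
grasp_force: 0.0
```

>>> play_rows(dp=[[0, 0, 0], [0, 0, 0], [0, 0, 0], [0, 0, 0], [0, 0, 0], [0, 0, 0], [0, 0, 0], [0, 0, 0], [0, 0, 0], [0, 0, 0], [0, 0, 0]], dr=[[0, 0, 0], [0, 0, 0], [0, 0, 0], [0, 0, 0], [0, 0, 0], [0, 0, 0], [0, 0, 0], [0, 0, 0], [0, 0, 0], [0, 0, 0], [0, 0, 0]], grip=[40, 20, 5, 5, 5, 5, 5, 5, 5, 5, 5])

```text
clock: 14.4
tool_pos: [0.5319, 0.0058, 0.0819]
eef_rot: [3.141, 0.037, 0.003]
contact_force: [-2.0, 1.1, 5.5]
grip_width: 0.0134
grasp_force: 58.6
```

>>> play_rows(dp=[[-0.002, 0, -0.002], [-0.005, 0, -0.005], [-0.007, 0, -0.007], [-0.007, 0, -0.007], [-0.007, 0, -0.007], [-0.007, 0, -0.007], [-0.007, 0, -0.007], [-0.007, 0, -0.007], [-0.007, 0, -0.007], [-0.007, 0, -0.007], [-0.007, 0, -0.007], [0, 0, 0]], dr=[[0, 0, 0], [0, 0, 0], [0, 0, 0], [0, 0, 0], [0, 0, 0], [0, 0, 0], [0, 0, 0], [0, 0, 0], [0, 0, 0], [0, 0, 0], [0, 0, 0], [0, 0, 0]], grip=[5, 5, 5, 5, 5, 5, 5, 5, 5, 5, 5, 5])

```text
clock: 15.4
tool_pos: [0.4601, 0.0041, 0.1516]
eef_rot: [3.141, 0.037, -0.0]
contact_force: [-0.3, -0.2, -0.4]
grip_width: 0.0132
grasp_force: 58.3
```

>>> play_rows(dp=[[-0.005, 0, -0.007], [-0.005, 0, -0.01], [-0.005, 0, -0.015], [0, 0, -0.015], [0, 0, -0.02], [0, 0, -0.02], [0, 0, -0.02], [0, 0, -0.02], [0, 0, -0.01], [0, 0, -0.005], [0, 0, 0], [0, 0, 0]], dr=[[0, 0, 0], [0, 0, 0], [0, 0, 0], [0, 0, 0], [0, 0, 0], [0, 0, 0], [0, 0, 0], [0, 0, 0], [0, 0, 0], [0, 0, 0], [0, 0, 0], [0, 0, 0]], grip=[5, 5, 5, 5, 5, 5, 5, 5, 5, 5, 5, 5])

```text
clock: 16.4
tool_pos: [0.4457, 0.0038, 0.292]
eef_rot: [-3.141, -0.037, 0.002]
contact_force: [0.1, 0.7, -2.2]
grip_width: 0.0132
grasp_force: 58.3
```

>>> play_rows(dp=[[0, 0, 0], [0, 0, 0], [0, 0, 0], [0, 0, 0], [0, 0, 0], [0, 0, 0], [0, 0, 0], [0, 0, 0], [0, 0, 0], [0, 0, 0], [0, 0, 0]], dr=[[0, 2, 0], [0, 5, 0], [0, 6, 0], [0, 6, 0], [0, 6, 0], [0, 6, 0], [0, 6, 0], [0, 4, 0], [0, 2, 0], [0, 0, 0], [0, 0, 0]], grip=[5, 5, 5, 5, 5, 5, 5, 5, 5, 5, 5])

```text
clock: 17.32
tool_pos: [0.4618, 0.0037, 0.2901]
eef_rot: [-2.922, -0.034, -1.127]
contact_force: [0.8, 0.0, -1.3]
grip_width: 0.0134
grasp_force: 58.5
```

Run:
```python
from h import *
snap('side','s5');snap('scene','c5');s=get_state();print(s['tool_pos'],R.from_rotvec(s['eef_rot']).as_matrix().round(3),s['q'],s['grip_width'])
a=cv2.resize(cv2.imread('pics/s5.png')[100:250,180:380],(800,600)[:1]+(600,),interpolation=cv2.INTER_CUBIC)
a=cv2.resize(a,(400,300));b=cv2.resize(cv2.imread('pics/c5.png')[200:380,150:390],(400,300))
cv2.imwrite('pics/comp5.png',np.hstack([a,b]))
```

```text
[0.46250072 0.0037164  0.29221947] [[ 0.739  0.024  0.673]
 [ 0.018 -1.     0.016]
 [ 0.674 -0.    -0.739]] [-0.34456205 -0.91161306  2.43097975  0.30547233  0.94050535  1.10891752] 0.013247044377329426
```

View pics/comp5.png

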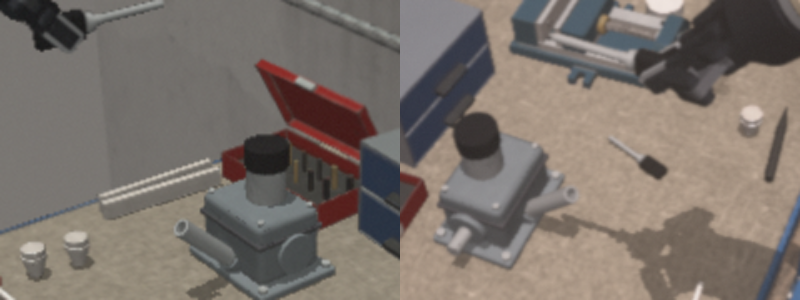

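The plug is seated in the neck and the dipstick is held in the air, near level. Joint 2 is at its range limit, so I'll shift forward, then check how level the stick is.

>>> play_rows(dp=[[0.004, 0, 0.003], [0.008, 0, 0.007], [0.008, 0, 0.007], [0.008, 0, 0.007], [0.008, 0, 0.007], [0.004, 0, 0.003], [0, 0, 0], [0, 0, 0], [0, 0, 0]], dr=[[0, 0, 0], [0, 0, 0], [0, 0, 0], [0, 0, 0], [0, 0, 0], [0, 0, 0], [0, 0, 0], [0, 0, 0], [0, 0, 0]], grip=[5, 5, 5, 5, 5, 5, 5, 5, 5])

```text
clock: 18.17
tool_pos: [0.5148, 0.0051, 0.2939]
eef_rot: [-2.921, -0.035, -1.132]
contact_force: [-0.3, 0.8, -1.2]
grip_width: 0.0134
grasp_force: 58.5
```

Run:
```python
from h import *
snap('side','s6');snap('scene','c6');s=get_state();print(s['tool_pos'],s['q'],s['joint_velocities'],s['contact_force'])
m=R.from_rotvec(s['eef_rot']).as_matrix();g=s['tool_pos']-m[:,2]*.019
for a in(-15,0,15):
    print(a,[(np.round(proj(f,g+d*np.array([np.cos(np.radians(a)),0,np.sin(np.radians(a))])),1)) for f in('s6','c6') for d in(.032,.102)])
print(proj('s6',g),proj('c6',g))
a=cv2.resize(cv2.imread('pics/s6.png')[70:145,200:300],(400,300),interpolation=cv2.INTER_CUBIC);b=cv2.resize(cv2.imread('pics/c6.png')[200:275,240:340],(400,300))
cv2.imwrite('pics/comp6.png',np.hstack([a,b]))
```

```text
[0.51483971 0.00492026 0.29408972] [-0.27656651 -0.69835384  2.33022425  0.27893237  0.81200456  1.1514124 ] [-1.03182549e-03 -2.86530923e-03  1.35264039e-03 -8.56027706e-05
 -2.97265478e-03 -7.76748251e-04] [ 0.6450704  -0.02127484 -0.78219078]
-15 [array([251.6, 105.6]), array([285.6, 107.5]), array([255.8, 225.1]), array([215.9, 221.1])]
0 [array([251.9, 100.8]), array([286.7,  92.8]), array([254.6, 220.7]), array([211.2, 207.2])]
15 [array([251. ,  96.2]), array([284.5,  78.5]), array([254.8, 216.6]), array([210.6, 193.9])]
[235.13144481 104.7597684 ] [275.21238586 227.06922278]
```

View pics/comp6.png

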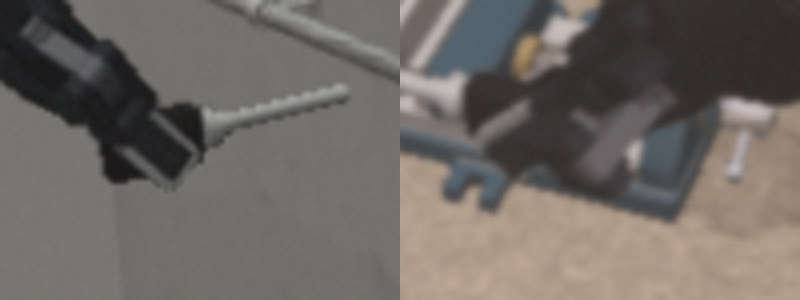

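In the side view the rod's tip is at (287,93.2); a level stick would put it at (286.7,92.8). It is level, still and well inside the joint range.

```bash
python3 -c "
from rig import *
print(close_job())"
```

```text
the job is handed in; nothing more can be done
None
```

I handed the job in: the plug is seated in the filler neck and released, and the gripper is holding the dipstick level and still about 0.3 m above the bench; the judge returned no verdict, joint 2 briefly read -0.912 against its -0.91 limit, and I kept the arm clear of the collet and bush but did not re-measure them at the end.

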